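Clip the price slate into its stand

TASK

Raise the spring clip of the sign stand until it stays up by itself, then slide the price slate flat along the stand, between the guide rails and under the cover, gently up against the stop. Then lower the clip by its bar until it bears on the slate, without letting it snap down and without forcing anything, and let go; leave the carton, the cake and the jar where they are.

Things in the scene. Friction and masses are not known exactly. Their poses are not given: they have to be found in the camera images.
- stand: fixed sign stand: a wooden board 270 mm (x) by 130 mm (y), 20 mm thick. Origin at the centre of its underside; x points along the board to the far end with the clip, z up. The slate lies flat on its top (the bed, z = 20 mm) and slides in along +x. A fixed steel cover spans the bed from x = 96 to 130 mm, its underside 12 mm above the bed: a pocket that the slate's front edge enters.
- clip (a joint): steel spring clip's angle in rad: 0 shut on the bare bed, about 0.1 bearing on the slate, 1.2 fully up. It turns about a level hinge along the stand's y at x = 106, z = 44 mm of the stand. The spring is over-centre: it pulls the clip shut below about 0.72 rad (0.36 Nm when shut, about 6 N at the bar, fading towards 0.72 rad) and holds it up above that.
- clip_bar (a point): centre of the clip's level round lifting bar, 10 mm thick, along the stand's y, 56 mm free between its two uprights. Shut, it is at x = 48, y = 0, z = 76 mm of the stand, 45 mm clear above the clip's plate; it swings on a 66 mm radius about the hinge, up and towards +x. Axes turn with the clip. The clip's lip (a 56 mm wide rod) lies 2 mm nearer -x and meets the bed at x = 46 mm.
- slate_grip (a point): centre of the upright wooden grip block of the loose price slate (250 g, varies), a flat blank dark plate 160 mm (x) by 90 mm (y), 6 mm thick, lying on the table. The block, 14 mm (x) by 42 mm (y), stands 42 mm above the plate; its centre is 27 mm above the plate's underside and 66 mm behind the plate's centre. x points to the slate's front edge, z up.
- slate_edge (a point): middle of the slate's front edge, at its underside, 146 mm ahead of the grip block's centre; axes as the slate's. This edge goes first, into the pocket and against the stop.
- carton: bystander: small open cardboard carton of curd cubes, 150 x 100 x 55 mm, origin at the centre of its underside. Not to be moved.
- cake: bystander: round fluted curd cake, 72 mm across, 34 mm high, origin at the centre of its underside. Not to be moved.
- jar: bystander: closed glass jar 60 mm across, 85 mm high, origin at the centre of its underside. Not to be moved.
- rail_mouth (a point): point on the bed midway between the mouths of the two guide rails, at x = 28 mm, y = 0, z = 20 mm of the stand. The rails stand 7 mm above the bed; inner faces at y = +-47 mm of the stand, straight from x = 50 to 120 mm, flaring outwards from there back to x = 28 mm. The clip's spring strut stands outside the left rail, at x = 82 to 120, y = 62 to 76 mm, up to 80 mm high.
- pocket (a point): point on the bed at the mouth of the pocket under the cover, x = 96, y = 0, z = 20 mm of the stand; axes as the stand's. Inside is a firm steel stop across the bed, hidden by the cover and set differently each time: its face (stop_face in the rules) lies 4 to 24 mm beyond this point, square to x; it does not yield. It must be found by feel with the slate's front edge.

How it is judged:
By the outcome, as a careful person would: the job done as asked, in the order asked, and still so for the second after the job is handed in, with the robot touching nothing.
It also fails if it takes over 72 s, if anything falls off the work surface, if the arm or the gripper's body presses on something with over 40 N, if the wrist force passes 120 N, or if a joint passes its speed limit or range.

ROBOT

A 7-joint arm with a two-finger parallel gripper is mounted at the origin on the work surface. World frame = base frame: x ahead of the robot, y to its left, z up, the work surface at z = 0. Lengths are in m, angles in rad, forces in N, time in s.
With the tool pointing down it reaches from about 0.35 to 0.9 m from the base axis. Payload 19.9 kg.
Tool frame: the origin (TCP) lies between the finger pads; the fingertips stand 8 mm ahead of it and the grasp point (between the pads) lies 11 mm behind it; z points along the fingers, y is the direction in which the jaws open and shut (so a half turn about z gives the same grasp; the last joint's range is limited). The gripper opens to 85 mm and grips with 20 to 120 N. Pads are 22 mm wide; open, the fingers measure 114 mm over their backs; the gripper's body (76 mm by 85 mm) begins 54 mm behind the grasp point. The pads swing forward as they close: fully open they stand 13 mm farther back than shut.
Start: joints at [1.254, 0.417, -0.01, 1.614, 0.005, 1.111, -0.053], TCP at [0.17, -0.602, 0.239] pointing down, gripper open.
Joint ranges: [-2.81, 2.81], [-0.39, 2.02], [-1.27, 1.25], [0.06, 2.57], [-1.19, 4.33], [0.19, 2], [-2.82, 2.82]. Speed limits (rad/s): [1.89, 1.89, 2.39, 2.39, 3.01, 3.01, 3.01].

INTERFACE

Orientations are given as [roll, pitch, yaw] about the fixed x, y, z axes, in that order (R = Rz(yaw) Ry(pitch) Rx(roll)).
In Python, from bench import observe, grab_frame, get_calibration, job_done, outline_of, pinpoint gives the robot as it stands.
- The arm moves only by the shell command python3 -m inch 'ROWS' [FORCE]. ROWS is JSON, a list of rows, each an object with "jaw": the opening, from 0 (shut) to 1 (fully open); "offset": the shift along the world's x, y, z in cm, a list of three; "rotation": the turn, a rotation vector about the world's x, y, z in degrees, a list of three. In form: [{"jaw": jaw, "offset": [tx, ty, tz], "rotation": [ax, ay, az]}, ...]. A call has 1 to 8 rows; each row shifts and turns the commanded pose from where the row before left it; what a row does not reach is not made up. A row lasts 1/10 s, in which the tool goes at most 50 mm and 8.59 degrees, less where a joint would pass 70% of its speed; a pose out of reach is approached as far as the arm can. A call is refused whole if a number of a shift passes 5 or a number of a turn 8.59, either way. A call with a gripper value outside its range is refused whole. The fingers move at their own pace and stop on an object; FORCE is the grip in N (left out, the last holds). Time passes only in rows, so rows that do not move let the fingers close. It gives the time, the measured TCP pose, the force and the opening at its end, in the units of the state.
- observe(): the state, without advancing time (a new reading comes with each control period).
- grab_frame(name): name is "scene" or "top"; returns the picture (384x512x3 uint8, red, green, blue); there is no depth.
- get_calibration(name): a dict with "fov_y" (degrees; the focal length in pixels is half the picture's height over the tangent of half this angle, whatever the lens; pixels are square), "cx", "cy" (the principal point, pixels), "k1" (the pictures are not rectified: a ray, as slopes to the right and down, at radius r is drawn at 1 + k1 r^2 times it, then the intrinsics apply), "R" (3x3) and "t" (3): a world point X has camera coordinates R X + t. Camera axes: x right, y down, z forward; pixel columns grow to the right and rows downward; lengths in m; the calibration is good to about 2 mm. A picture is of the moment at which its call begins. get_calibration takes no time and is no camera call.
- job_done(): hands the job in, once; it reports no verdict.
Trained networks look in the newest picture that a camera, given by its name, has taken for a name from the list of things; names that differ only in an ending like _2 or _b are one class to them, and where a whole thing is asked for, a point or a joint stands for the part that bears it (a point fixed in the world has none). Each returns a list of dicts, best first, with "confidence" (0 to 1); they miss things now and then, are a little off and sometimes report something else, mostly with a low value. They report only what shows in the picture. A call takes as long as a camera call.
- outline_of(camera, target): "pixels" (384x512 bool, what is visible of it).
- pinpoint(camera, target): "point" ([x, y, z] in m, in world coordinates, good to about 4 mm: a listed point, or the origin of a listed thing).
The state is a dict: "clock": time; "joints": joint angles; "qvel": joint speeds; "joint_torque": joint torques, N m; "eef_pos": TCP position; "orientation": TCP orientation; "force": force on the tool from outside, world axes, zero at the start; "ft_torque": the same for the moment, N m; "finger_gap": finger opening in m.
Only numpy, scipy, OpenCV 4.12 (cv2) and the standard library are available. Lean on these libraries where they do the work, as an engineer would, in place of code of your own. Each camera call takes 0.05 s, during which the arm holds its last target.

## Working session

There is one attempt and no reset: what is moved stays moved. The work goes in short steps, Python scripts to look and compute and a shell command to move; the robot and the scene stay as the last step left them, time stands still between calls to the robot, and variables do not carry over. Pictures are saved under pics/ and viewed, and the job is handed in when it is done.

```bash
ls; mkdir -p pics
cat > h.py <<'E'
import numpy as np, cv2
from bench import *
def snap(cam,fn):
    im=grab_frame(cam); cv2.imwrite('pics/'+fn,im[:,:,::-1]); return im
def proj(cam,X):
    c=get_calibration(cam); X=np.atleast_2d(X); p=X@np.array(c['R']).T+np.array(c['t'])
    s=p[:,:2]/p[:,2:]; s=s*(1+c['k1']*(s**2).sum(1,keepdims=True)); f=192/np.tan(np.radians(c['fov_y'])/2)
    return s*f+[c['cx'],c['cy']]
def ray(cam,uv):
    c=get_calibration(cam); f=192/np.tan(np.radians(c['fov_y'])/2)
    d=(np.array(uv,float)-[c['cx'],c['cy']])/f; s=d.copy()
    for _ in range(20): s=d/(1+c['k1']*(s**2).sum())
    R=np.array(c['R']); return -R.T@np.array(c['t']), R.T@np.array([s[0],s[1],1])
def atz(cam,uv,z):
    o,d=ray(cam,uv); return o+d*(z-o[2])/d[2]
E
python3 - <<'E'
from h import *
for c in('scene','top'):
    snap(c,c+'0.png'); k=get_calibration(c); print(c,k['fov_y'],k['k1'],np.round(-np.array(k['R']).T@np.array(k['t']),3))
for n in ['stand','clip_bar','slate_grip','slate_edge','rail_mouth','pocket','carton','cake','jar']:
    for c in('scene','top'):
        r=pinpoint(c,n); print(n,c,[(np.round(q['point'],4).tolist(),round(q['confidence'],2)) for q in r[:2]])
print(observe())
E
```

```text
pics
scene 42.049884362429786 0.05807301819028256 [ 1.381 -0.395  0.923]
top 46.2610281430954 -0.12398650792667297 [ 0.543 -0.022  1.131]
stand scene [([0.5952, 0.041, -0.0027], 0.97), ([0.7401, -0.2904, 0.002], 0.72)]
stand top [([0.5948, 0.0399, 0.0037], 0.92)]
clip_bar scene [([0.6456, 0.0396, 0.0743], 0.63)]
clip_bar top [([0.6456, 0.0433, 0.0778], 0.68)]
slate_grip scene [([0.4772, -0.2834, 0.0278], 0.91)]
slate_grip top [([0.4808, -0.2782, 0.026], 0.56)]
slate_edge scene [([0.6241, -0.2569, 0.004], 0.65), ([0.478, -0.284, 0.0241], 0.58)]
slate_edge top [([0.623, -0.2543, -0.0013], 0.56), ([0.7051, 0.2574, -0.0012], 0.21)]
rail_mouth scene [([0.623, 0.0416, 0.0201], 0.72)]
rail_mouth top [([0.6223, 0.0402, 0.0203], 0.68), ([0.7433, -0.2854, -0.0012], 0.44)]
pocket scene [([0.6937, 0.0479, 0.0166], 0.81)]
pocket top [([0.697, 0.0474, 0.0173], 0.97), ([0.4809, -0.2805, 0.0272], 0.57)]
carton scene [([0.576, 0.2889, 0.0012], 0.88)]
carton top [([0.5775, 0.2922, -0.0036], 0.7)]
cake scene [([0.738, -0.291, 0.0019], 0.9)]
cake top [([0.7415, -0.2876, -0.0018], 0.71)]
jar scene [([0.7036, 0.2636, -0.0007], 0.96)]
jar top [([0.7004, 0.2591, 0.0009], 0.86)]
{'clock': 1.0, 'joints': array([ 1.25451164,  0.41739044, -0.01036077,  1.61360809,  0.00472412,
        1.11067113, -0.05304256]), 'qvel': array([ 0.00083701,  0.00086631,  0.00063261,  0.00075786,  0.00094744,
       -0.00055166, -0.00057849]), 'joint_torque': array([-5.64783604e-04, -8.64225197e+01,  6.77942466e-01, -4.35209012e+01,
        1.92213297e-02,  2.02446819e-03, -2.40557675e-06]), 'eef_pos': array([ 0.16961533, -0.60153005,  0.23926238]), 'orientation': array([-3.14154171e+00,  3.54893296e-05,  2.74811508e-01]), 'force': array([-0.02258651, -0.6761242 , -0.61254504]), 'ft_torque': array([-0.01306598,  0.00713471,  0.01373292]), 'finger_gap': 0.08565587813219006}
```

View pics/scene0.png

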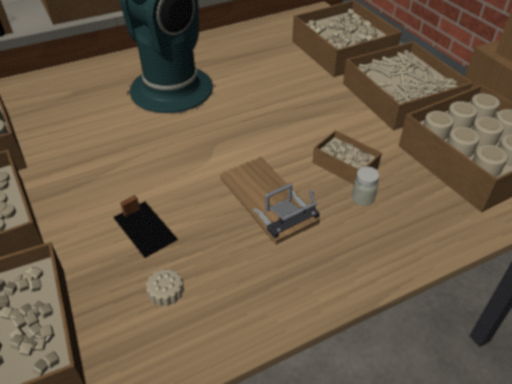

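View pics/top0.png

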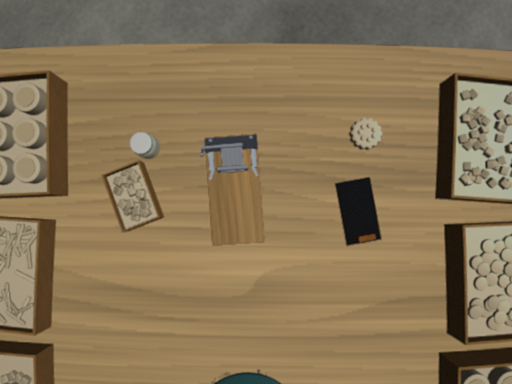

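The overview shows the slate at about (358,212) in the top view, with its grip nearest the robot. The stand is at (235,190), with the clip at its far end, and the carton, jar and cake are clear of both. Next I'll fit the yaws from the outlines.

```bash
cat > fit.py <<'E'
from h import *
from scipy.optimize import minimize
from scipy.spatial import ConvexHull
def hullmask(cam,pts):
    uv=proj(cam,pts); S=8
    h=cv2.convexHull((uv*S).astype(np.int32)) if False else cv2.convexHull(np.round(uv*16).astype(np.int32))
    m=np.zeros((384,512),np.uint8); 
    big=np.zeros((384*2,512*2),np.uint8)
    cv2.fillConvexPoly(big,np.round((uv[ConvexHull(uv).vertices]+0.5)*2*16).astype(np.int32),255,shift=4,lineType=cv2.LINE_AA)
    return cv2.resize(big,(512,384),interpolation=cv2.INTER_AREA)/255.
def boxpts(x0,x1,y0,y1,z0,z1):
    return np.array([[x,y,z] for x in(x0,x1) for y in(y0,y1) for z in(z0,z1)])
def place(P,p):
    c,s=np.cos(p[2]),np.sin(p[2]); return np.c_[p[0]+c*P[:,0]-s*P[:,1],p[1]+s*P[:,0]+c*P[:,1],P[:,2]]
E
python3 - <<'E'
from fit import *
ims={c:snap(c,c+'1.png') for c in('scene','top')}
M={}
for n in('stand','slate_grip'):
    for c in('scene','top'):
        r=outline_of(c,n); print(n,c,[(q['confidence'],q['pixels'].sum()) for q in r])
        M[n,c]=r[0]['pixels']; 
        ov=ims[c].copy(); ov[r[0]['pixels']]=ov[r[0]['pixels']]//2+np.array([127,0,0],np.uint8)
        ys,xs=np.where(r[0]['pixels']); a,b=ys.min()-10,ys.max()+10; d,e=xs.min()-10,xs.max()+10
        z=np.hstack([ims[c][a:b,d:e],ov[a:b,d:e]]); cv2.imwrite(f'pics/o_{n}_{c}.png',cv2.resize(z[:,:,::-1],None,fx=3,fy=3))
np.save('M.npy',M,allow_pickle=True)
E
python3 - <<'E'
import cv2,numpy as np
a=[cv2.imread(f'pics/o_{n}_{c}.png') for n in('stand','slate_grip') for c in('scene','top')]
W=max(i.shape[1] for i in a); print([i.shape for i in a])
for k in (0,2):
    cv2.imwrite(f'pics/c{k}.png',np.vstack([cv2.copyMakeBorder(i,0,0,0,W-i.shape[1],0) for i in a[k:k+2]]))
E
```

```text
stand scene [(0.69, np.int64(4429))]
stand top [(0.61, np.int64(5704))]
slate_grip scene []Traceback (most recent call last):
  File "<stdin>", line 7, in <module>
IndexError: list index out of range
[ WARN:0@0.050] global loadsave.cpp:275 findDecoder imread_('pics/o_slate_grip_scene.png'): can't open/read file: check file path/integrity
[ WARN:0@0.053] global loadsave.cpp:275 findDecoder imread_('pics/o_slate_grip_top.png'): can't open/read file: check file path/integrity
Traceback (most recent call last):
AttributeError: 'NoneType' object has no attribute 'shape'
```

Run:
```python
from h import *
a=cv2.imread('pics/top1.png')[125:255,190:280]; b=cv2.imread('pics/scene1.png')[150:245,215:325]
cv2.imwrite('pics/z1.png',np.hstack([cv2.resize(a,None,fx=4,fy=4,interpolation=2)[:480],cv2.resize(b,(440,480),interpolation=2)]))
a=cv2.imread('pics/o_stand_top.png'); print(a.shape);cv2.imwrite('pics/z2.png',a)
```

```text
(393, 492, 3)
```

View pics/z1.png

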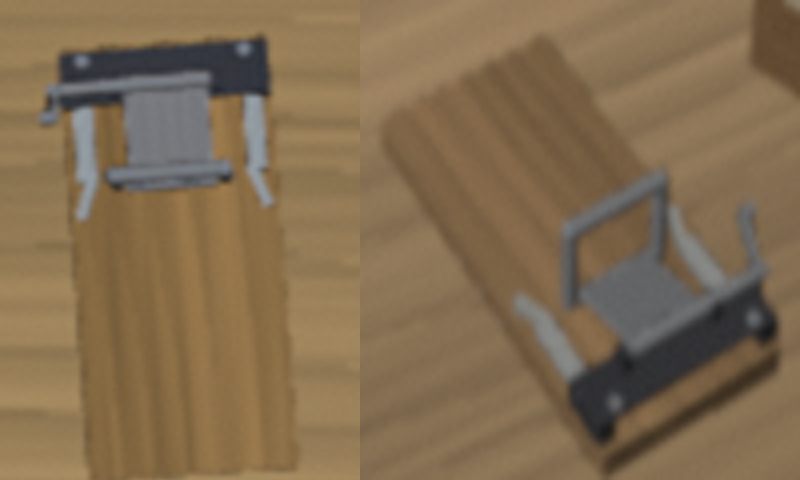

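View pics/z2.png

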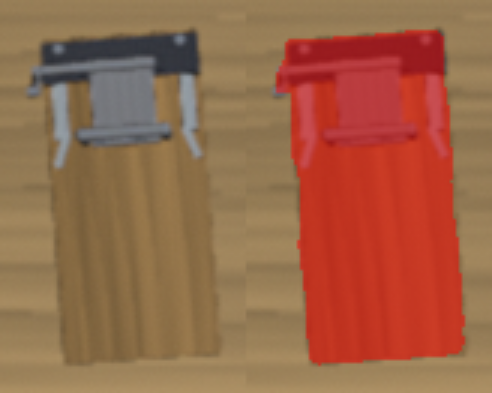

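```bash
cat >> fit.py <<'E'
def fit(masks,P,p0):
    f=lambda p: sum(((hullmask(c,place(P,p))-m)**2).sum() for c,m in masks.items())
    return minimize(f,p0,method='Nelder-Mead',options=dict(initial_simplex=np.array(p0)+np.vstack([np.zeros(3),np.diag([.008,.008,.06])]),xatol=1e-5,fatol=.1,maxiter=300))
E
python3 - <<'E'
from fit import *
M={}
for c in('scene','top'):
    M[c]=outline_of(c,'stand')[0]['pixels'].astype(float)
P=np.vstack([boxpts(-.135,.135,-.065,.065,0,.02),boxpts(.096,.130,-.06,.06,.02,.036)])
for s in (['top'],['scene'],['top','scene']):
    r=fit({c:M[c] for c in s},P,[.595,.0405,.05]); print('stand',s,np.round(r.x,4),round(r.fun))
S={}
for c,(u,v) in dict(scene=(145,230),top=(358,212)).items():
    im=cv2.imread(f'pics/{c}1.png'); d=(im.max(2)<60).astype(np.uint8)
    n,l,st,_=cv2.connectedComponentsWithStats(d); S[c]=(l==l[v,u]).astype(float); print(c,S[c].sum(),st[l[v,u]])
# fit slate plate part x -.059.. : plate from x=-0.08..0.08; grip hides the back: use front portion + block mask
PS=boxpts(-.059,.08,-.045,.045,.005,.006)
for s in (['top'],['scene'],['top','scene']):
    r=fit({c:S[c] for c in s},PS,[.545,-.269,.175]); x=r.x; cs=np.array([np.cos(x[2]),np.sin(x[2])])
    print('slate',s,np.round(x,4),round(r.fun),'grip',x[:2]-.066*cs,'edge',x[:2]+.08*cs)
E
```

```text
stand ['top'] [0.5983 0.0403 0.0882] 129
stand ['scene'] [0.5962 0.0365 0.0961] 274
stand ['top', 'scene'] [0.5979 0.0389 0.0923] 509
scene 1857.0 [ 115  200   62   57 1857]
top 2021.0 [ 336  178   45   67 2021]
slate ['top'] [ 0.5443 -0.2725  0.2018] 200 grip [ 0.47964134 -0.28574466] edge [ 0.62267798 -0.25647831]
slate ['scene'] [ 0.5427 -0.275   0.2021] 317 grip [ 0.47804408 -0.28821581] edge [ 0.62107386 -0.25891595]
slate ['top', 'scene'] [ 0.5438 -0.2737  0.1838] 527 grip [ 0.47891931 -0.28572983] edge [ 0.62245913 -0.25904053]
```

```bash
cat >> fit.py <<'E'
def wire(im,c,P,col,k=5):
    uv=proj(c,P)
    for i in range(8):
        for j in range(i+1,8):
            if bin(i^j).count('1')==1: cv2.line(im,tuple(np.round((uv[i]+.5)*k).astype(int)),tuple(np.round((uv[j]+.5)*k).astype(int)),col,1)
E
python3 - <<'E'
from fit import *
out=[]
for c,rs in dict(top=[(125,255,190,280),(170,255,325,395)],scene=[(150,245,215,325),(190,262,105,185)]).items():
    im=cv2.resize(cv2.imread(f'pics/{c}1.png'),None,fx=5,fy=5,interpolation=2)
    st=[.598,.0395,.088]; sl=[.5442,-.273,.195]
    wire(im,c,place(boxpts(-.135,.135,-.065,.065,.0,.02),st),(0,0,255))
    wire(im,c,place(boxpts(.043,.053,-.028,.028,.071,.081),st),(0,255,0))
    wire(im,c,place(boxpts(.05,.12,-.047,.047,.02,.027),st),(255,0,0))
    wire(im,c,place(boxpts(-.08,.08,-.045,.045,0,.006),sl),(0,0,255))
    wire(im,c,place(boxpts(-.073,-.059,-.021,.021,.006,.048),sl),(0,255,0))
    out+=[im[5*a:5*b,5*d:5*e] for a,b,d,e in rs]
for i in(0,2):
    a,b=out[i:i+2]; h=max(a.shape[0],b.shape[0]); z=np.hstack([cv2.copyMakeBorder(q,0,h-q.shape[0],0,0,0) for q in(a,b)])
    s=min(800/z.shape[1],600/z.shape[0],1); cv2.imwrite(f'pics/w{i}.png',cv2.resize(z,None,fx=s,fy=s,interpolation=3))
E
```

```text
(no output)
```

View pics/w0.png

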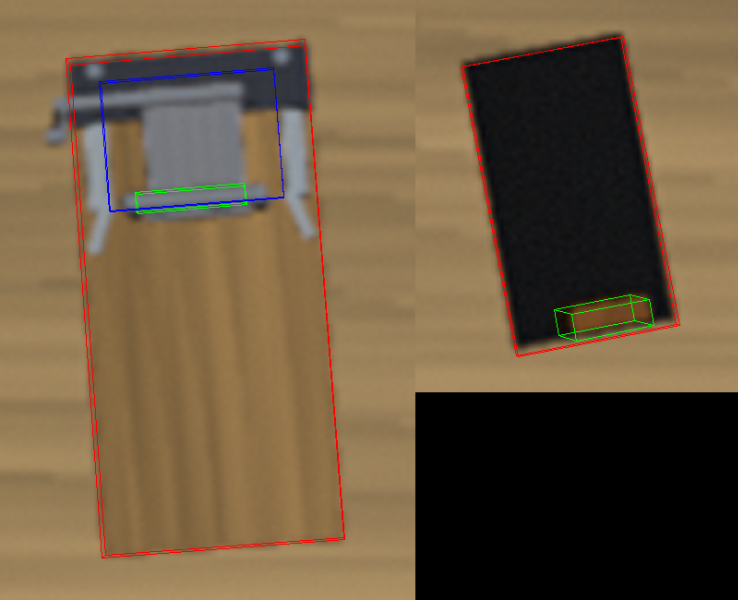

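View pics/w2.png

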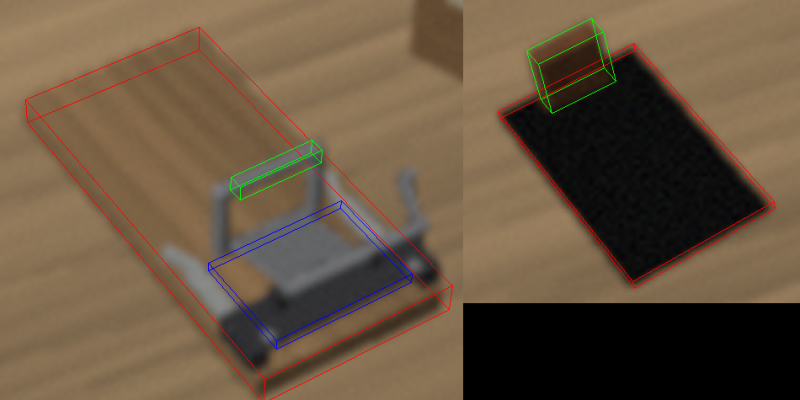

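```bash
python3 -m inch '[{"jaw":0.6,"offset":[2.64,3.57,0],"rotation":[0,0,4.4]},{"jaw":0.6,"offset":[2.64,3.57,0],"rotation":[0,0,4.4]},{"jaw":0.6,"offset":[2.64,3.57,0],"rotation":[0,0,4.4]},{"jaw":0.6,"offset":[2.64,3.57,0],"rotation":[0,0,4.4]},{"jaw":0.6,"offset":[2.64,3.57,0],"rotation":[0,0,4.4]},{"jaw":0.6,"offset":[2.64,3.57,0],"rotation":[0,0,4.4]},{"jaw":0.6,"offset":[2.64,3.57,0],"rotation":[0,0,4.4]},{"jaw":0.6,"offset":[2.64,3.57,0],"rotation":[0,0,4.4]}]' 30
python3 -m inch '[{"jaw":0.6,"offset":[2.64,3.57,0],"rotation":[0,0,4.4]},{"jaw":0.6,"offset":[2.64,3.57,0],"rotation":[0,0,4.4]},{"jaw":0.6,"offset":[2.64,3.57,0],"rotation":[0,0,4.4]},{"jaw":0.6,"offset":[2.64,3.57,0],"rotation":[0,0,4.4]},{"jaw":0.6,"offset":[2.64,3.57,0],"rotation":[0,0,4.4]},{"jaw":0.6,"offset":[2.64,3.57,0],"rotation":[0,0,4.4]},{"jaw":0.6,"offset":[2.64,3.57,0],"rotation":[0,0,4.4]},{"jaw":0.6,"offset":[2.64,3.57,0],"rotation":[0,0,4.4]}]'
python3 -c "
from bench import observe
print(observe()['joints'])"
```

```text
clock: 2.15
eef_pos: [0.3816, -0.3144, 0.2395]
orientation: [3.141, 0.0, 0.892]
force: [0.4, -1.0, 0.8]
finger_gap: 0.0513
clock: 2.95
eef_pos: [0.5929, -0.0289, 0.2394]
orientation: [3.141, 0.0, 1.506]
force: [0.4, -1.3, 0.4]
finger_gap: 0.0512
[ 0.42268376  0.41222086 -0.55280665  1.68023676  0.2366565   1.11601066
 -0.26191364]
```

```bash
python3 -m inch '[{"jaw":0.6,"offset":[2.6,3.5,0],"rotation":[0,0,4.4]},{"jaw":0.6,"offset":[2.6,3.5,0],"rotation":[0,0,4.4]},{"jaw":0.6,"offset":[0,0,-4.3],"rotation":[0,0,0]},{"jaw":0.6,"offset":[0,0,-4.3],"rotation":[0,0,0]},{"jaw":0.6,"offset":[0,0,-4.3],"rotation":[0,0,0]},{"jaw":0.6,"offset":[0,0,0],"rotation":[0,0,0]}]'
python3 - <<'E'
from h import *
s=snap('scene','s2.png')[120:260,200:340]; t=snap('top','t2.png')[100:240,170:310]
cv2.imwrite('pics/v2.png',cv2.resize(np.hstack([s,t])[:,:,::-1],(800,400),interpolation=2))
for c in('scene','top'): print([(q['point'],q['confidence']) for q in pinpoint(c,'clip_bar')][:2])
print(observe()['eef_pos'],proj('scene',observe()['eef_pos']))
E
```

```text
clock: 3.55
eef_pos: [0.6411, 0.0391, 0.1051]
orientation: [-3.133, -0.0, 1.657]
force: [-1.1, -0.3, -0.3]
finger_gap: 0.0513
[([0.6457, 0.0461, 0.0736], 0.59)]
[]
[0.64531497 0.03985946 0.11295257] [[278.9723909  179.01673686]]
```

View pics/v2.png

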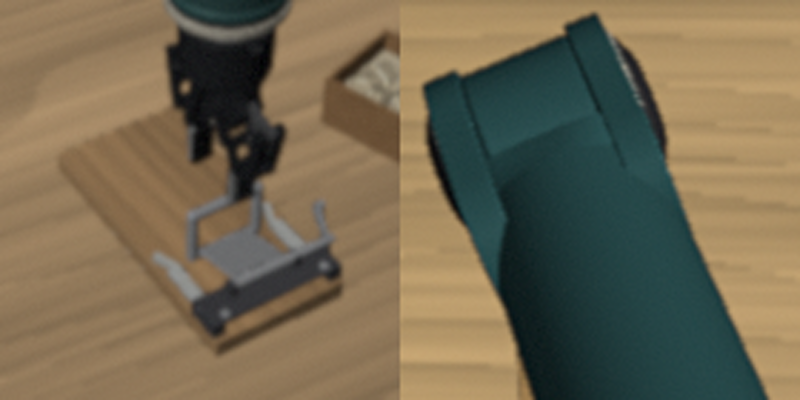

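The scene crop shows the fingers straddling the bar. The tip midpoint is near crop (220,177) and the bar centre near (225,203), which is straight below it. I'll descend now.

```bash
python3 -m inch '[{"jaw":0.6,"offset":[0,0.1,-1.6],"rotation":[0,0,0]},{"jaw":0.6,"offset":[0,0,-1.6],"rotation":[0,0,0]},{"jaw":0.6,"offset":[0,0,-1.5],"rotation":[0,0,0]},{"jaw":0.6,"offset":[0,0,0],"rotation":[0,0,0]},{"jaw":0.6,"offset":[0,0,0],"rotation":[0,0,0]}]'
python3 - <<'E'
from h import *
s=snap('scene','s3.png')[120:260,200:340]
cv2.imwrite('pics/v3.png',cv2.resize(s[:,:,::-1],(560,560),interpolation=2))
o=observe();print(o['eef_pos'],o['force'])
E
```

```text
clock: 4.25
eef_pos: [0.6438, 0.0408, 0.0629]
orientation: [-3.141, -0.0, 1.657]
force: [0.3, 0.1, -0.3]
finger_gap: 0.0512
[0.64414922 0.04079757 0.06346518] [ 0.92821008 -0.75255888  0.61446775]
```

View pics/v3.png

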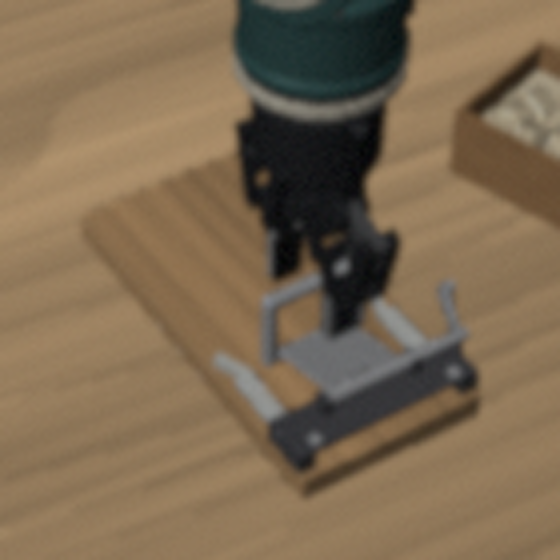

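```bash
python3 -m inch '[{"jaw":0.3,"offset":[0,0,0],"rotation":[0,0,0]},{"jaw":0.2,"offset":[0,0,0],"rotation":[0,0,0]},{"jaw":0.15,"offset":[0,0,0],"rotation":[0,0,0]},{"jaw":0.1,"offset":[0,0,0],"rotation":[0,0,0]},{"jaw":0.0,"offset":[0,0,0],"rotation":[0,0,0]},{"jaw":0.0,"offset":[0,0,0],"rotation":[0,0,0]},{"jaw":0.0,"offset":[0,0,0],"rotation":[0,0,0]}]' 25
```

```text
clock: 5.0
eef_pos: [0.6453, 0.0408, 0.0638]
orientation: [3.139, -0.0, 1.657]
force: [9.5, 0.9, -4.4]
finger_gap: 0.0089
```

```bash
cat > arc.py <<'E'
import sys,numpy as np
def arc(ths,yaw=.088):
    a0=np.arctan2(32,-58);r=np.hypot(58,32)
    P=np.array([[r*np.cos(a0-t),r*np.sin(a0-t)] for t in ths])/10
    d=np.diff(P,axis=0)
    return np.c_[d[:,0]*np.cos(yaw),d[:,0]*np.sin(yaw),d[:,1]]
E
python3 -c "
from arc import *
t=np.r_[0,.05,.12,np.arange(.2,1.17,.08)]
print(np.c_[t[1:],np.round(arc(t),2)])"
```

```text
[[ 0.05  0.17  0.01  0.29]
 [ 0.12  0.26  0.02  0.39]
 [ 0.2   0.33  0.03  0.42]
 [ 0.28  0.36  0.03  0.39]
 [ 0.36  0.39  0.03  0.36]
 [ 0.44  0.41  0.04  0.33]
 [ 0.52  0.44  0.04  0.29]
 [ 0.6   0.46  0.04  0.26]
 [ 0.68  0.48  0.04  0.22]
 [ 0.76  0.5   0.04  0.18]
 [ 0.84  0.51  0.04  0.14]
 [ 0.92  0.52  0.05  0.1 ]
 [ 1.    0.52  0.05  0.06]
 [ 1.08  0.53  0.05  0.01]
 [ 1.16  0.53  0.05 -0.03]]
```

```bash
python3 -m inch '[{"jaw":0,"offset":[0.27,0.01,0.29],"rotation":[0,0,0]},{"jaw":0,"offset":[0.26,0.02,0.39],"rotation":[0,0,0]},{"jaw":0,"offset":[0.33,0.03,0.42],"rotation":[0,0,0]},{"jaw":0,"offset":[0.36,0.03,0.39],"rotation":[0,0,0]},{"jaw":0,"offset":[0.39,0.03,0.36],"rotation":[0,0,0]},{"jaw":0,"offset":[0,0,0],"rotation":[0,0,0]}]'
```

```text
clock: 5.6
eef_pos: [0.6593, 0.0419, 0.0826]
orientation: [-3.139, 0.001, 1.657]
force: [-14.6, -1.1, 9.3]
finger_gap: 0.0085
```

```bash
python3 -m inch '[{"jaw":0,"offset":[0.33,0.04,0.43],"rotation":[0,0,0]},{"jaw":0,"offset":[0.38,0.04,0.34],"rotation":[0,0,0]},{"jaw":0,"offset":[0.46,0.04,0.26],"rotation":[0,0,0]},{"jaw":0,"offset":[0,0,0],"rotation":[0,0,0]}]'
```

```text
clock: 6.0
eef_pos: [0.6726, 0.0431, 0.0932]
orientation: [3.141, 0.0, 1.657]
force: [-6.3, -0.5, 4.7]
finger_gap: 0.0091
```

```bash
python3 -m inch '[{"jaw":0,"offset":[0.46,0.04,0.28],"rotation":[0,0,0]},{"jaw":0,"offset":[0.50,0.04,0.20],"rotation":[0,0,0]},{"jaw":0,"offset":[0.51,0.04,0.14],"rotation":[0,0,0]},{"jaw":0,"offset":[0.52,0.05,0.10],"rotation":[0,0,0]},{"jaw":0,"offset":[0,0,0],"rotation":[0,0,0]}]'
```

```text
clock: 6.5
eef_pos: [0.6929, 0.0448, 0.0999]
orientation: [3.14, 0.0, 1.657]
force: [-0.8, -0.2, 6.0]
finger_gap: 0.0092
```

```bash
python3 -m inch '[{"jaw":0,"offset":[0.52,0.05,0.11],"rotation":[0,0,0]},{"jaw":0,"offset":[0.53,0.05,0.03],"rotation":[0,0,0]},{"jaw":0,"offset":[0.33,0.03,0.0],"rotation":[0,0,0]},{"jaw":0,"offset":[0,0,0],"rotation":[0,0,0]}]'
```

```text
clock: 6.9
eef_pos: [0.7061, 0.0459, 0.1005]
orientation: [3.141, 0.0, 1.657]
force: [1.2, -2.4, -0.1]
finger_gap: 0.0089
```

```bash
python3 -m inch '[{"jaw":0.2,"offset":[0,0,0],"rotation":[0,0,0]},{"jaw":0.4,"offset":[0,0,0],"rotation":[0,0,0]},{"jaw":0.6,"offset":[0,0,0],"rotation":[0,0,0]},{"jaw":0.6,"offset":[0,0,0],"rotation":[0,0,0]},{"jaw":0.6,"offset":[0,0,2.5],"rotation":[0,0,0]},{"jaw":0.6,"offset":[0,0,4],"rotation":[0,0,0]},{"jaw":0.6,"offset":[0,0,4],"rotation":[0,0,0]}]'
python3 -m inch '[{"jaw":0.6,"offset":[-2.8,-4.0,0],"rotation":[0,0,0]},{"jaw":0.6,"offset":[-2.8,-4.0,0],"rotation":[0,0,0]},{"jaw":0.6,"offset":[-2.8,-4.0,0],"rotation":[0,0,1]},{"jaw":0.6,"offset":[-2.8,-4.0,0],"rotation":[0,0,1]},{"jaw":0.6,"offset":[-2.8,-4.0,0],"rotation":[0,0,1]},{"jaw":0.6,"offset":[-2.8,-4.0,0],"rotation":[0,0,1]},{"jaw":0.6,"offset":[-2.8,-4.0,0],"rotation":[0,0,1]},{"jaw":0.6,"offset":[-2.8,-4.0,0],"rotation":[0,0,1]}]'
python3 - <<'E'
from h import *
s=snap('scene','s4.png'); snap('top','t4.png')
a=s[120:260,200:340]; cv2.imwrite('pics/v4.png',cv2.resize(a[:,:,::-1],(560,560),interpolation=2))
for c in('scene','top'):
  for n in('clip_bar','slate_grip'): print(c,n,[(np.round(q['point'],4),q['confidence']) for q in pinpoint(c,n)][:2])
o=observe();print(o['eef_pos'],o['force'],o['clock'])
E
```

```text
clock: 7.6
eef_pos: [0.705, 0.0462, 0.2066]
orientation: [-3.14, -0.0, 1.657]
force: [0.3, 0.1, 0.8]
finger_gap: 0.0511
clock: 8.4
eef_pos: [0.48, -0.2753, 0.2059]
orientation: [3.141, 0.0, 1.763]
force: [0.6, -0.7, -0.1]
finger_gap: 0.0512
scene clip_bar [(array([0.7121, 0.0495, 0.108 ]), 0.95)]
scene slate_grip [(array([ 0.4782, -0.2835,  0.025 ]), 0.66), (array([ 0.7022,  0.2659, -0.0022]), 0.49)]
top clip_bar [(array([0.7128, 0.052 , 0.1094]), 0.78)]
top slate_grip [(array([ 0.4797, -0.2804,  0.0279]), 0.88)]
[ 0.48205233 -0.2730267   0.20583729] [-0.09427776 -0.23777298 -0.18507307] 8.7
```

View pics/v4.png

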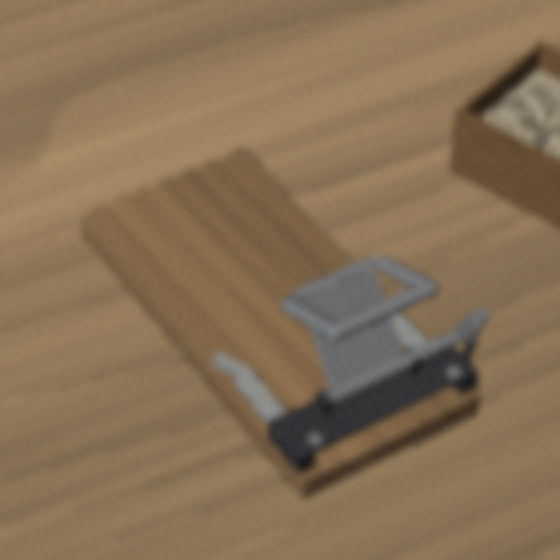

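View pics/t4.png

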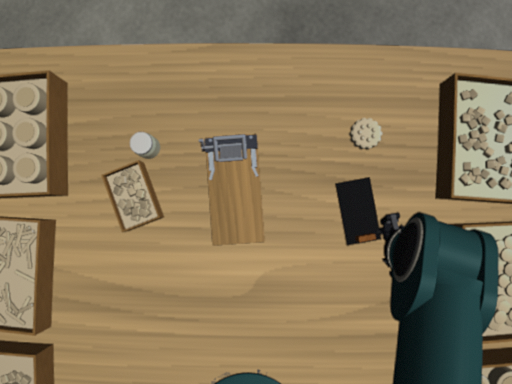

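The scene picture shows the clip staying up, with its bar at crop (360,300), and both networks put the bar at about z 0.109. The slate hasn't moved. Next I'll grasp its grip block.

```bash
python3 -m inch '[{"jaw":0.6,"offset":[-0.3,-1.0,-3.6],"rotation":[0,0,0]},{"jaw":0.6,"offset":[0,0,-4.0],"rotation":[0,0,0]},{"jaw":0.6,"offset":[0,0,-4.0],"rotation":[0,0,0]},{"jaw":0.6,"offset":[0,0,-2.6],"rotation":[0,0,0]},{"jaw":0.6,"offset":[0,0,0],"rotation":[0,0,0]},{"jaw":0.6,"offset":[0,0,0],"rotation":[0,0,0]}]'
python3 - <<'E'
from h import *
s=snap('scene','s5.png')[170:270,90:190]
cv2.imwrite('pics/v5.png',cv2.resize(s[:,:,::-1],(500,500),interpolation=2))
o=observe();print(o['eef_pos'],o['force'])
E
```

```text
clock: 9.3
eef_pos: [0.4794, -0.2829, 0.0643]
orientation: [3.141, -0.0, 1.764]
force: [0.3, -0.2, 0.1]
finger_gap: 0.0513
[ 0.4797092  -0.28347994  0.06507386] [ 0.06541021 -0.3199487   0.73089244]
```

View pics/v5.png

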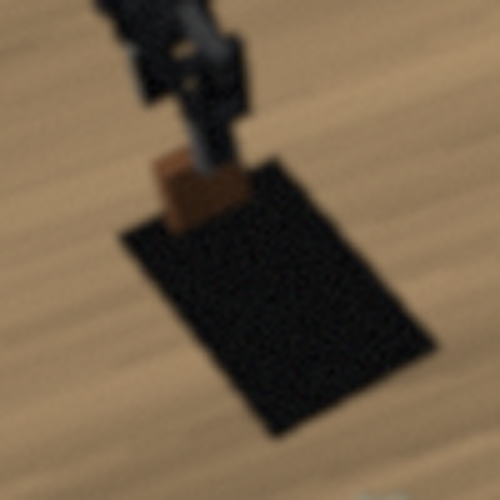

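The front finger is over the middle of the block, at crop (210,165), and the plate is clear below. I'll descend and grip.

```bash
python3 -m inch '[{"jaw":0.6,"offset":[0,0,-2.3],"rotation":[0,0,0]},{"jaw":0.6,"offset":[0,0,-1.9],"rotation":[0,0,0]},{"jaw":0.6,"offset":[0,0,0],"rotation":[0,0,0]},{"jaw":0.3,"offset":[0,0,0],"rotation":[0,0,0]},{"jaw":0.2,"offset":[0,0,0],"rotation":[0,0,0]},{"jaw":0.1,"offset":[0,0,0],"rotation":[0,0,0]},{"jaw":0.0,"offset":[0,0,0],"rotation":[0,0,0]},{"jaw":0.0,"offset":[0,0,0],"rotation":[0,0,0]}]' 45
python3 -m inch '[{"jaw":0.0,"offset":[0,0,0],"rotation":[0,0,0]},{"jaw":0.0,"offset":[0,0,0],"rotation":[0,0,0]}]'
```

```text
clock: 10.15
eef_pos: [0.4794, -0.2844, 0.0232]
orientation: [3.14, 0.002, 1.762]
force: [-1.1, 1.7, 11.5]
finger_gap: 0.0132
clock: 10.35
eef_pos: [0.4793, -0.2843, 0.0232]
orientation: [3.14, 0.002, 1.762]
force: [-1.3, 1.2, 12.0]
finger_gap: 0.0134
```

```bash
python3 -m inch '[{"jaw":0.0,"offset":[0,0,1],"rotation":[0,0,0]},{"jaw":0.0,"offset":[0,0,2],"rotation":[0,0,0]},{"jaw":0.0,"offset":[0,0,3],"rotation":[0,0,0]},{"jaw":0.0,"offset":[0,0,0],"rotation":[0,0,0]},{"jaw":0.0,"offset":[0,0,0],"rotation":[0,0,0]}]'
python3 - <<'E'
from h import *
s=snap('scene','s6.png')[140:270,80:210];t=snap('top','t6.png')[150:280,300:430]
cv2.imwrite('pics/v6.png',cv2.resize(np.hstack([s,t])[:,:,::-1],(800,400),interpolation=2))
for c in('scene','top'):
  for n in('slate_edge','slate_grip'): print(c,n,[(np.round(q['point'],4),q['confidence']) for q in pinpoint(c,n)][:2])
o=observe();print(o['eef_pos'],o['force'],o['ft_torque'])
E
```

```text
clock: 10.85
eef_pos: [0.4786, -0.2843, 0.0826]
orientation: [3.141, 0.001, 1.761]
force: [-0.1, 0.3, -2.4]
finger_gap: 0.0132
scene slate_edge [(array([ 0.6218, -0.2594,  0.0603]), 0.9), (array([0.6927, 0.0473, 0.0179]), 0.62)]
scene slate_grip [(array([ 0.4752, -0.2875,  0.0824]), 0.84), (array([0.6954, 0.0481, 0.0181]), 0.4)]
top slate_edge [(array([ 0.6171, -0.2542,  0.0555]), 0.83)]
top slate_grip [(array([ 0.4775, -0.279 ,  0.0874]), 0.77), (array([0.5924, 0.0401, 0.0025]), 0.65)]
[ 0.47823095 -0.28368276  0.0810809 ] [-0.48859388 -0.2870218  -3.01001112] [-0.06049643  0.10699353  0.007665  ]
```

View pics/v6.png

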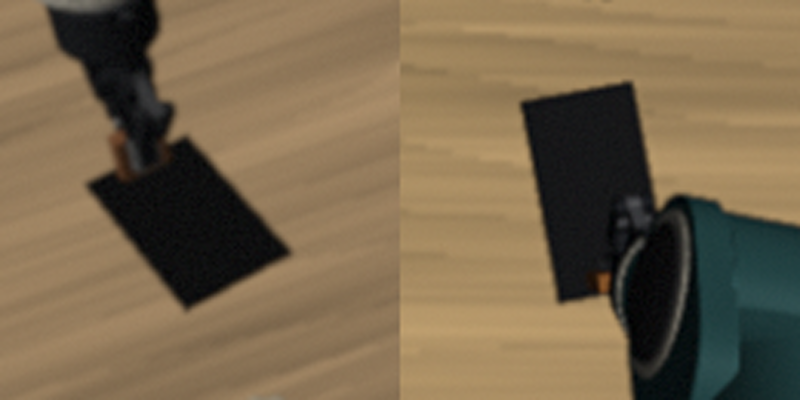

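The slate hangs level: its edge is about 0.058 above the table, against a lift of 0.059. I'll refine the stand yaw from the long board edges in existing pictures, which costs no robot time.

Run:
```python
from fit import *
# gradient-based refinement: sample across predicted long edges at z=.02, find max gradient
for fn,c in (('t4.png','top'),('top1.png','top'),('s4.png','scene'),('scene1.png','scene')):
    g=cv2.GaussianBlur(cv2.cvtColor(cv2.imread('pics/'+fn),cv2.COLOR_BGR2LAB).astype(np.float32),(0,0),.8)
    st=[.597,.0375,.088]; res={}
    for side in(1,-1):
        pts=[]
        for x in np.linspace(-.125,.0,40):
            v=np.arange(-.008,.008,.0004); P=np.c_[np.full_like(v,x),side*.065+v,np.full_like(v,.02)]
            uv=proj(c,place(P,st)).astype(np.float32)
            s=cv2.remap(g,uv[:,:1],uv[:,1:],cv2.INTER_LINEAR)[:,0]
            d=np.linalg.norm(np.gradient(s,axis=0),axis=1); i=d.argmax(); pts.append((x,v[i],d[i]))
        pts=np.array(pts); 
        A=np.c_[pts[:,0],np.ones(40)]; w=np.ones(40)
        for _ in range(15):
            k=np.linalg.lstsq(A*w[:,None],pts[:,1]*w,rcond=None)[0]; w=1/(1+((pts[:,1]-A@k)/.001)**2)
        print(fn,side,'dyaw',round(k[0],4),'y at 0',round(k[1],4),'rms in',round(np.median(abs(pts[:,1]-A@k)),4))
```

```text
t4.png 1 dyaw -0.0112 y at 0 0.0014 rms in 0.0005
t4.png -1 dyaw -0.0005 y at 0 0.0005 rms in 0.0007
top1.png 1 dyaw -0.0083 y at 0 0.0015 rms in 0.0005
top1.png -1 dyaw -0.005 y at 0 0.0003 rms in 0.0008
s4.png 1 dyaw -0.0228 y at 0 -0.003 rms in 0.0007
s4.png -1 dyaw -0.0018 y at 0 -0.008 rms in 0.0001
scene1.png 1 dyaw -0.0195 y at 0 -0.0027 rms in 0.0008
scene1.png -1 dyaw -0.0029 y at 0 -0.008 rms in 0.0002
```

```bash
python3 -m inch '[{"jaw":0.0,"offset":[0,1.5,1],"rotation":[0,0,0]},{"jaw":0.0,"offset":[0,3.5,1],"rotation":[0,0,-1]},{"jaw":0.0,"offset":[-0.1,4.5,0],"rotation":[0,0,-1]},{"jaw":0.0,"offset":[-0.1,4.9,0],"rotation":[0,0,-1]},{"jaw":0.0,"offset":[-0.1,4.9,0],"rotation":[0,0,-1]},{"jaw":0.0,"offset":[-0.1,4.9,0],"rotation":[0,0,-1]},{"jaw":0.0,"offset":[-0.1,4,0],"rotation":[0,0,-1.2]},{"jaw":0.0,"offset":[-0.1,2.2,0],"rotation":[0,0,0]}]'
python3 -m inch '[{"jaw":0.0,"offset":[0,0.8,0],"rotation":[0,0,0]},{"jaw":0.0,"offset":[0,0,0],"rotation":[0,0,0]},{"jaw":0.0,"offset":[0,0,0],"rotation":[0,0,0]}]'
python3 - <<'E'
from h import *
s=snap('scene','s7.png')[130:250,200:330];t=snap('top','t7.png')[120:250,170:300]
s=cv2.resize(s,(400,370),interpolation=2);t=cv2.resize(t,(400,400),interpolation=2)[:370]
cv2.imwrite('pics/v7.png',np.hstack([s,t])[:,:,::-1])
for c in('scene','top'):
  for n in('slate_edge','slate_grip'): print(c,n,[(np.round(q['point'],4),q['confidence']) for q in pinpoint(c,n)][:2])
o=observe();print(o['eef_pos'],o['orientation'],o['force'],o['ft_torque'])
E
```

```text
clock: 11.95
eef_pos: [0.4718, 0.0242, 0.1021]
orientation: [3.141, -0.001, 1.657]
force: [0.7, -0.8, -3.1]
finger_gap: 0.0133
clock: 12.25
eef_pos: [0.4725, 0.0272, 0.1017]
orientation: [-3.141, 0.0, 1.653]
force: [-0.1, 0.9, -3.0]
finger_gap: 0.0135
scene slate_edge [(array([0.6167, 0.0393, 0.078 ]), 0.79)]
scene slate_grip [(array([0.4698, 0.0253, 0.1027]), 0.62)]
top slate_edge [(array([0.6177, 0.0419, 0.0753]), 0.81)]
top slate_grip []
[0.47250332 0.02744582 0.10162868] [-3.14140061e+00  8.46143387e-05  1.65251514e+00] [ 0.23589376  0.4402715  -2.95457823] [-0.01767791  0.08527233 -0.00682053]
```

View pics/v7.png

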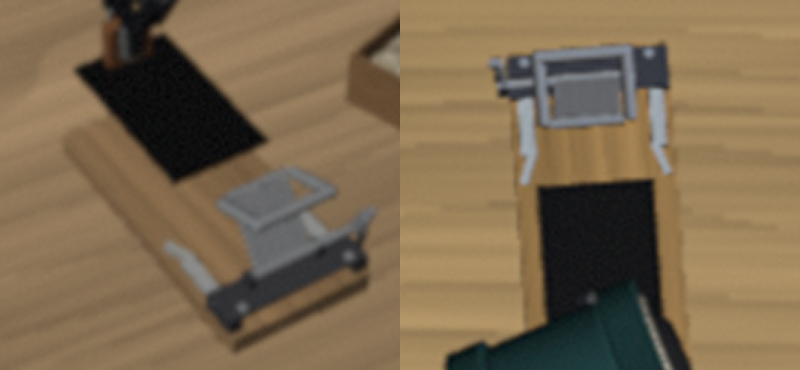

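The slate is over the bed with its front edge short of the rail mouths, at right crop (540–655,183), and the clip is up. I'll measure lateral alignment numerically from this picture.

```bash
cat > edges.py <<'E'
from fit import *
def linefit(fn,c,P0,P1,rng=.008,n=40,pol=0):
    """fit offset of an edge near 3D segment P0-P1, offset dir = horizontal left normal; returns offset at ends"""
    g=cv2.GaussianBlur(cv2.cvtColor(cv2.imread('pics/'+fn),cv2.COLOR_BGR2GRAY).astype(np.float32),(0,0),.7)
    P0,P1=np.array(P0),np.array(P1); d=(P1-P0)/np.linalg.norm(P1-P0); nr=np.array([-d[1],d[0],0])
    v=np.arange(-rng,rng,.0003); T=np.linspace(0,1,n); o=[]
    for t in T:
        uv=proj(c,P0+t*(P1-P0)+v[:,None]*nr).astype(np.float32)
        s=cv2.remap(g,uv[:,:1].copy(),uv[:,1:].copy(),cv2.INTER_CUBIC)[:,0]
        q=np.gradient(s); q=abs(q) if pol==0 else np.clip(pol*q,0,None); q=q**2; 
        i=q.argmax(); w=q*(abs(v-v[i])<.003); o.append((v*w).sum()/w.sum())
    o=np.array(o); A=np.c_[1-T,T]; w=np.ones(n)
    for _ in range(20):
        k=np.linalg.lstsq(A*w[:,None],o*w,rcond=None)[0]; w=1/(1+((o-A@k)/.0007)**2)
    return k, np.median(abs(o-A@k))
E
python3 - <<'E'
from edges import *
st=[.597,.038,.082]
L=lambda x,y,z:place(np.array([[x,y,z]]),st)[0]
for fn in('t4.png','t7.png','top1.png'):
    for y,pol in((.047,1),(-.047,-1)):
        print(fn,'rail',y,linefit(fn,'top',L(.052,y,.027),L(.088,y,.027),.006,pol=pol))
    for y,pol in((.065,0),(-.065,0)):
        print(fn,'board',y,linefit(fn,'top',L(-.125 if fn!='t7.png' else -.01,y,.02),L(.03,y,.02),.006,pol=pol))
# slate at z = eefz-.0232
z=.1016-.0232+.006
for y,pol in((.045,1),(-.045,-1)):
    print('slate side',y,linefit('t7.png','top',L(-.045,y,z),L(.015,y,z),.008,pol=pol))
print('front',linefit('t7.png','top',L(.02,-.04,z),L(.02,.04,z),.008))
E
```

```text
t4.png rail 0.047 (array([ 0.00094578, -0.00049406]), np.float64(0.0001636908786695981))
t4.png rail -0.047 (array([-0.00162604, -0.00025349]), np.float64(0.00048778262069512906))
t4.png board 0.065 (array([0.001423  , 0.00162155]), np.float64(0.00033682246298860565))
t4.png board -0.065 (array([-0.00125324,  0.00139123]), np.float64(0.0006689707781522434))
t7.png rail 0.047 (array([ 0.00107197, -0.00053041]), np.float64(0.0001490370970658624))
t7.png rail -0.047 (array([-0.00164398, -0.00023232]), np.float64(0.0005071598630514195))
t7.png board 0.065 (array([0.00234776, 0.00076097]), np.float64(0.00019687183421276944))
t7.png board -0.065 (array([-0.00213556,  0.00093381]), np.float64(0.0008726213332221158))
top1.png rail 0.047 (array([-0.00123758,  0.00083018]), np.float64(0.000557013697341505))
top1.png rail -0.047 (array([-0.00169985, -0.00026687]), np.float64(0.000498716964805168))
top1.png board 0.065 (array([0.00128409, 0.00172246]), np.float64(0.0003780942922805296))
top1.png board -0.065 (array([-0.0011552 ,  0.00122536]), np.float64(0.0006728042218227604))
slate side 0.045 (array([-0.00288037, -0.00233097]), np.float64(0.0001959806228852925))
slate side -0.045 (array([-0.00113754, -0.00096117]), np.float64(0.0002437267671853273))
front (array([-0.00093374, -0.00096635]), np.float64(0.0002573381981567833))
```

```bash
python3 -m inch '[{"jaw":0.0,"offset":[0,0.15,-1.5],"rotation":[0,0,-0.3]},{"jaw":0.0,"offset":[0,0,-2.2],"rotation":[0,0,0]},{"jaw":0.0,"offset":[0,0,-1.4],"rotation":[0,0,0]},{"jaw":0.0,"offset":[0,0,-0.4],"rotation":[0,0,0]},{"jaw":0.0,"offset":[0,0,-0.2],"rotation":[0,0,0]},{"jaw":0.0,"offset":[0,0,0],"rotation":[0,0,0]}]'
```

```text
clock: 13.15
eef_pos: [0.4727, 0.0296, 0.045]
orientation: [3.141, 0.0, 1.648]
force: [0.1, 0.1, -2.6]
finger_gap: 0.0134
```

```bash
python3 -m inch '[{"jaw":0.0,"offset":[0,0,-0.1],"rotation":[0,0,0]},{"jaw":0.0,"offset":[0,0,-0.1],"rotation":[0,0,0]},{"jaw":0.0,"offset":[0,0,0],"rotation":[0,0,0]}]'
```

```text
clock: 13.45
eef_pos: [0.4728, 0.0295, 0.0432]
orientation: [3.141, 0.0, 1.648]
force: [-1.9, -0.2, 6.5]
finger_gap: 0.0133
```

```bash
python3 -m inch '[{"jaw":0.0,"offset":[0.5,-0.02,0.04],"rotation":[0,0,0.1]},{"jaw":0.0,"offset":[1.0,0.08,0],"rotation":[0,0,0.1]},{"jaw":0.0,"offset":[1.0,0.08,0],"rotation":[0,0,0]},{"jaw":0.0,"offset":[0.5,0.04,0],"rotation":[0,0,0]},{"jaw":0.0,"offset":[0,0,0],"rotation":[0,0,0]}]'
```

```text
clock: 13.95
eef_pos: [0.5038, 0.0316, 0.0432]
orientation: [3.141, -0.0, 1.652]
force: [2.5, -0.1, 2.1]
finger_gap: 0.0133
```

```bash
python3 -m inch '[{"jaw":0.0,"offset":[1.0,0.08,0],"rotation":[0,0,0]},{"jaw":0.0,"offset":[0.8,0.07,0],"rotation":[0,0,0]},{"jaw":0.0,"offset":[0,0,0],"rotation":[0,0,0]}]'
python3 - <<'E'
from edges import *
o=observe();print(o['eef_pos'],o['force'],o['ft_torque'])
s=snap('scene','s8.png')[130:250,200:330];t=snap('top','t8.png')[120:250,170:300]
s=cv2.resize(s,(400,370),interpolation=2);t=cv2.resize(t,(400,400),interpolation=2)[:370]
cv2.imwrite('pics/v8.png',np.hstack([s,t])[:,:,::-1])
st=[.597,.038,.082]
L=lambda x,y,z:place(np.array([[x,y,z]]),st)[0]
z=.026
for y,pol in((.045,1),(-.045,-1)):
    print('slate side',y,linefit('t8.png','top',L(-.01,y,z),L(.03,y,z),.006,pol=pol), linefit('t8.png','top',L(.052,y,z),L(.065,y,z),.004,pol=pol))
print('front',linefit('t8.png','top',L(.07,-.04,z),L(.07,.04,z),.008))
E
```

```text
clock: 14.25
eef_pos: [0.5218, 0.0331, 0.0433]
orientation: [3.14, -0.0, 1.652]
force: [3.7, -0.5, 3.7]
finger_gap: 0.0134
[0.52184145 0.03311187 0.04325815] [ 3.67445672 -0.47401049  3.73469016] [-0.07849704 -0.52877267  0.0560091 ]
slate side 0.045 (array([-0.00045807, -0.00026879]), np.float64(0.0002607680417199289)) (array([0.00055296, 0.00025486]), np.float64(6.188518028075305e-05))
slate side -0.045 (array([0.00085983, 0.00127019]), np.float64(0.0001977025091096929)) (array([-0.00012606, -0.00142917]), np.float64(0.0002506240502766247))
front (array([-0.00020877, -0.0017553 ]), np.float64(0.00029344239185036215))
```

View pics/v8.png

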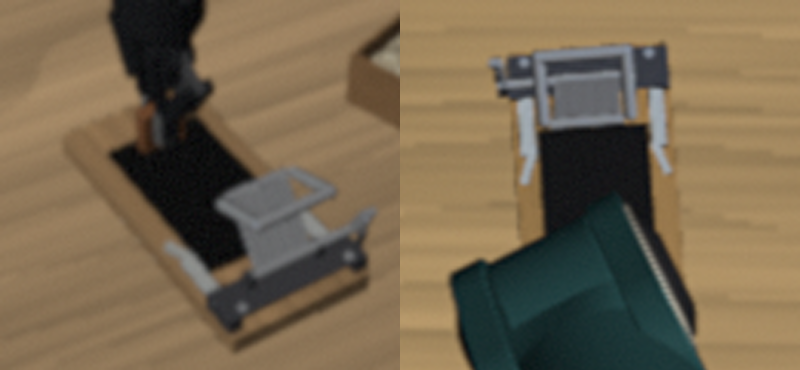

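```bash
python3 -m inch '[{"jaw":0.0,"offset":[0.8,0.07,0],"rotation":[0,0,0]},{"jaw":0.0,"offset":[0.8,0.06,0],"rotation":[0,0,0]},{"jaw":0.0,"offset":[0.6,0.05,0],"rotation":[0,0,0]},{"jaw":0.0,"offset":[0.3,0.03,0],"rotation":[0,0,0]},{"jaw":0.0,"offset":[0,0,0],"rotation":[0,0,0]}]'
```

```text
clock: 14.85
eef_pos: [0.5451, 0.035, 0.0432]
orientation: [-3.141, 0.0, 1.652]
force: [-4.0, -0.8, 10.2]
finger_gap: 0.0133
```

```bash
python3 -m inch '[{"jaw":0.0,"offset":[0.1,0.01,0],"rotation":[0,0,0]},{"jaw":0.0,"offset":[0.1,0.01,0],"rotation":[0,0,0]},{"jaw":0.0,"offset":[0,0,0],"rotation":[0,0,0]}]'
```

```text
clock: 15.15
eef_pos: [0.5466, 0.0351, 0.0432]
orientation: [-3.14, 0.001, 1.652]
force: [-9.2, -0.9, 14.1]
finger_gap: 0.0136
```

```bash
python3 -m inch '[{"jaw":0.0,"offset":[0,0,0.1],"rotation":[0,0,0]},{"jaw":0.0,"offset":[0,0,0],"rotation":[0,0,0]},{"jaw":0.0,"offset":[0,0,0],"rotation":[0,0,0]}]'
python3 - <<'E'
from edges import *
o=observe();print(o['eef_pos'],o['orientation'],o['force'],o['ft_torque'])
s=snap('scene','s9.png')[150:250,215:325];t=snap('top','t9.png')[120:250,170:300]
s=cv2.resize(s,(440,400),interpolation=2);t=cv2.resize(t,(400,400),interpolation=2)[:400]
cv2.imwrite('pics/v9.png',np.hstack([s,t])[:,:,::-1][:,:800])
E
```

```text
clock: 15.45
eef_pos: [0.5472, 0.0351, 0.0438]
orientation: [-3.141, -0.0, 1.652]
force: [1.0, 0.7, -3.3]
finger_gap: 0.0138
[0.54724358 0.03510367 0.04380014] [-3.14100934e+00 -6.42108124e-06  1.65180482e+00] [ 0.96965217  0.6637226  -3.3484963 ] [-0.01719596  0.11091668 -0.0175391 ]
```

View pics/v9.png

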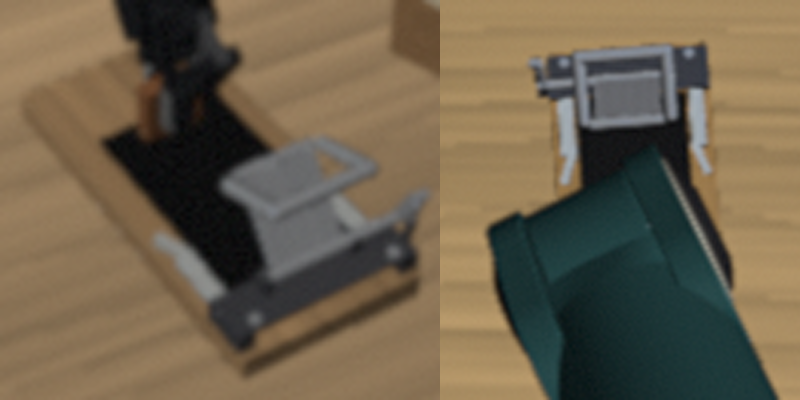

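```bash
python3 -m inch '[{"jaw":0.0,"offset":[0.15,0.01,-0.03],"rotation":[0,0,0]},{"jaw":0.0,"offset":[0.15,0.01,0],"rotation":[0,0,0]},{"jaw":0.0,"offset":[0.1,0.01,0],"rotation":[0,0,0]},{"jaw":0.0,"offset":[0,0,0],"rotation":[0,0,0]}]'
```

```text
clock: 15.95
eef_pos: [0.5517, 0.0355, 0.0437]
orientation: [3.142, -0.0, 1.652]
force: [0.7, 0.4, -2.3]
finger_gap: 0.0138
```

Free motion so far, so I'll continue in small steps and feel for the stop.

```bash
python3 -m inch '[{"jaw":0.0,"offset":[0.15,0.01,0],"rotation":[0,0,0]},{"jaw":0.0,"offset":[0.15,0.01,0],"rotation":[0,0,0]},{"jaw":0.0,"offset":[0,0,0],"rotation":[0,0,0]}]'
```

```text
clock: 16.25
eef_pos: [0.5547, 0.0357, 0.0438]
orientation: [3.141, 0.0, 1.652]
force: [0.3, 0.2, -2.2]
finger_gap: 0.0134
```

```bash
python3 -m inch '[{"jaw":0.0,"offset":[0.15,0.01,0],"rotation":[0,0,0]},{"jaw":0.0,"offset":[0.15,0.01,0],"rotation":[0,0,0]},{"jaw":0.0,"offset":[0,0,0],"rotation":[0,0,0]}]'
```

```text
clock: 16.55
eef_pos: [0.5564, 0.0357, 0.0434]
orientation: [-3.139, 0.0, 1.652]
force: [-8.3, -1.4, 2.0]
finger_gap: 0.0133
```

```bash
python3 -c "
from bench import observe
o=observe();print(o['eef_pos'],o['force'],o['ft_torque'])"
python3 -m inch '[{"jaw":0.0,"offset":[0.05,0,0.03],"rotation":[0,0,0]},{"jaw":0.0,"offset":[0,0,0],"rotation":[0,0,0]}]'
python3 -c "
from bench import observe
o=observe();print(o['eef_pos'],o['force'],o['ft_torque'])"
```

```text
[0.55639331 0.03571636 0.04339992] [-8.27337694 -1.41835362  2.04260727] [-0.28001032  1.4944255   0.06231432]
clock: 16.75
eef_pos: [0.5565, 0.0357, 0.0436]
orientation: [-3.138, 0.001, 1.652]
force: [-10.9, -1.4, 3.0]
finger_gap: 0.0133
[0.55645878 0.0356782  0.04359961] [-10.87388751  -1.44279839   2.96377983] [-0.24860657  2.06245651  0.03747711]
```

```bash
python3 -m inch '[{"jaw":0.0,"offset":[-0.08,0,-0.03],"rotation":[0,0,0]},{"jaw":0.0,"offset":[0,0,-0.04],"rotation":[0,0,0]},{"jaw":0.0,"offset":[0,0,0],"rotation":[0,0,0]}]'
```

```text
clock: 17.05
eef_pos: [0.5564, 0.0358, 0.0433]
orientation: [-3.14, 0.0, 1.652]
force: [-7.9, -0.0, 4.6]
finger_gap: 0.0133
```

```bash
python3 -m inch '[{"jaw":0.13,"offset":[0,0,0],"rotation":[0,0,0]},{"jaw":0.17,"offset":[0,0,0],"rotation":[0,0,0]},{"jaw":0.2,"offset":[0,0,0],"rotation":[0,0,0]},{"jaw":0.25,"offset":[0,0,0],"rotation":[0,0,0]},{"jaw":0.25,"offset":[0,0,0],"rotation":[0,0,0]}]'
```

```text
clock: 17.55
eef_pos: [0.5576, 0.036, 0.0435]
orientation: [3.141, -0.0, 1.652]
force: [0.0, 0.7, 0.2]
finger_gap: 0.0215
```

```bash
python3 -m inch '[{"jaw":0.25,"offset":[0.1,0.01,0],"rotation":[0,0,0]},{"jaw":0.25,"offset":[0.1,0.01,0],"rotation":[0,0,0]},{"jaw":0.25,"offset":[0.05,0,0],"rotation":[0,0,0]},{"jaw":0.25,"offset":[0,0,0],"rotation":[0,0,0]}]'
```

```text
clock: 17.95
eef_pos: [0.5598, 0.0361, 0.0434]
orientation: [-3.142, 0.0, 1.652]
force: [-0.4, -0.1, 0.6]
finger_gap: 0.0214
```

```bash
python3 -m inch '[{"jaw":0.25,"offset":[0.05,0,0],"rotation":[0,0,0]},{"jaw":0.25,"offset":[0.05,0.01,0],"rotation":[0,0,0]},{"jaw":0.25,"offset":[0,0,0],"rotation":[0,0,0]}]'
```

```text
clock: 18.25
eef_pos: [0.56, 0.0361, 0.0432]
orientation: [-3.14, 0.0, 1.652]
force: [-4.6, -1.0, 3.8]
finger_gap: 0.0208
```

```bash
python3 -m inch '[{"jaw":0.25,"offset":[-0.25,-0.02,0],"rotation":[0,0,0]},{"jaw":0.4,"offset":[0,0,0],"rotation":[0,0,0]},{"jaw":0.6,"offset":[0,0,0],"rotation":[0,0,0]},{"jaw":0.6,"offset":[0,0,1],"rotation":[0,0,0]},{"jaw":0.6,"offset":[0,0,3],"rotation":[0,0,0]},{"jaw":0.6,"offset":[0,0,5],"rotation":[0,0,0]},{"jaw":0.6,"offset":[0,0,5],"rotation":[0,0,0]},{"jaw":0.6,"offset":[0,0,2.6],"rotation":[0,0,0]}]'
python3 - <<'E'
from edges import *
o=observe();print(o['eef_pos'],o['force'])
s=snap('scene','s10.png')[150:250,215:325];t=snap('top','t10.png')[120:250,170:300]
s=cv2.resize(s,(440,400),interpolation=2);t=cv2.resize(t,(400,400),interpolation=2)[:400]
cv2.imwrite('pics/v10.png',np.hstack([s,t])[:,:,::-1][:,:800])
for c in('scene','top'):
  for n in('slate_grip','clip_bar'): print(c,n,[(np.round(q['point'],4),q['confidence']) for q in pinpoint(c,n)][:2])
E
```

```text
clock: 19.05
eef_pos: [0.5592, 0.0365, 0.2141]
orientation: [3.137, 0.0, 1.652]
force: [-0.2, -0.8, -0.6]
finger_gap: 0.0509
[0.55916354 0.03649937 0.21414216] [-0.17356192 -0.82024479 -0.64902876]
scene slate_grip []
scene clip_bar [(array([0.7129, 0.0497, 0.1072]), 0.98)]
top slate_grip []
top clip_bar [(array([0.7127, 0.0512, 0.1102]), 0.93)]
```

View pics/v10.png

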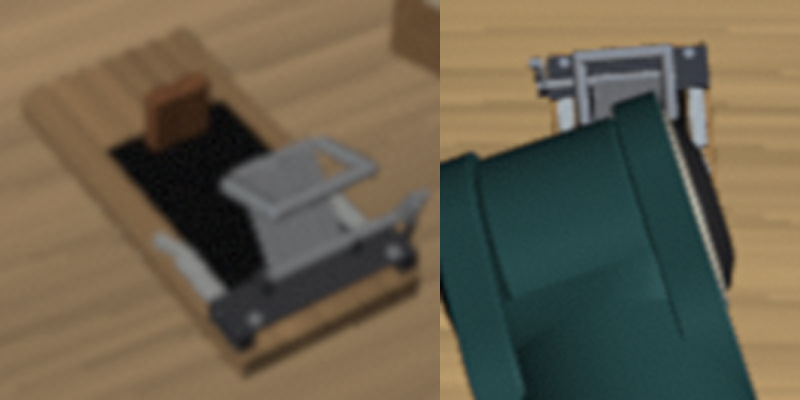

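The picture shows the slate flat between the rails with its front under the cover. The block stands at left crop (178,110), and the clip is still up. Now I'll move to the bar.

```bash
python3 -m inch '[{"jaw":0.5,"offset":[2.5,0.2,0],"rotation":[0,0,0]},{"jaw":0.5,"offset":[4,0.3,0],"rotation":[0,0,0]},{"jaw":0.5,"offset":[4.5,0.3,0],"rotation":[0,0,0]},{"jaw":0.5,"offset":[3.3,0.2,0],"rotation":[0,0,0]},{"jaw":0.5,"offset":[1,0.1,-3],"rotation":[0,0,0]},{"jaw":0.5,"offset":[0,0,-4],"rotation":[0,0,0]},{"jaw":0.5,"offset":[0,0,-0.5],"rotation":[0,0,0]},{"jaw":0.5,"offset":[0,0,0],"rotation":[0,0,0]}]'
python3 - <<'E'
from edges import *
o=observe();print(o['eef_pos'],o['force'])
s=snap('scene','s11.png')[130:250,205:325]
s=cv2.resize(s,(560,560),interpolation=2)
cv2.imwrite('pics/v11.png',s[:,:,::-1][:,:800])
E
```

```text
clock: 20.15
eef_pos: [0.7103, 0.0471, 0.1332]
orientation: [-3.138, -0.0, 1.652]
force: [0.1, -0.5, 1.3]
finger_gap: 0.0428
[0.71033664 0.04709367 0.13319574] [ 0.12645941 -0.52784528  1.3328059 ]
```

View pics/v11.png

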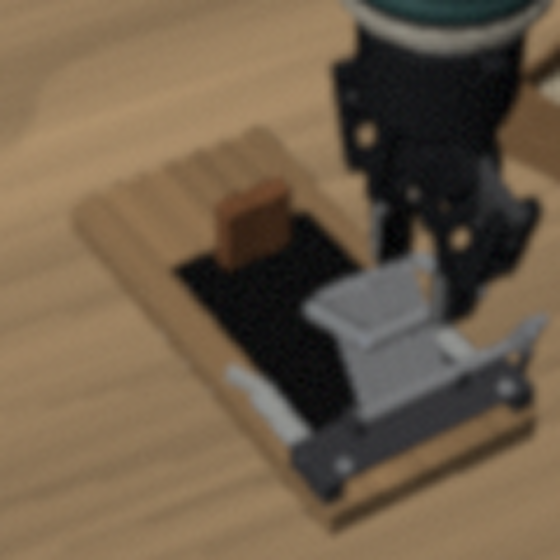

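```bash
python3 - <<'E'
from edges import *
p=(proj('scene',[[.7103,.0471,.1095]])[0]-[205,130])*560/120; print(p)
E
python3 -m inch '[{"jaw":0.5,"offset":[0,0,-1.1],"rotation":[0,0,0]},{"jaw":0.5,"offset":[0,0,-1.2],"rotation":[0,0,0]},{"jaw":0.5,"offset":[0,0,-0.9],"rotation":[0,0,0]},{"jaw":0.5,"offset":[0,0,0],"rotation":[0,0,0]},{"jaw":0.5,"offset":[0,0,0],"rotation":[0,0,0]}]'
```

```text
[422.75192195 310.44867469]
clock: 20.7
eef_pos: [0.7112, 0.047, 0.1023]
orientation: [-3.141, -0.0, 1.652]
force: [-0.4, 0.8, 0.3]
finger_gap: 0.0428
```

Matches: the predicted bar point is (423,310) and the picture shows about (425,315). Closing gently.

```bash
python3 -m inch '[{"jaw":0.3,"offset":[0,0,-0.15],"rotation":[0,0,0]},{"jaw":0.2,"offset":[0,0,0],"rotation":[0,0,0]},{"jaw":0.15,"offset":[0,0,0],"rotation":[0,0,0]},{"jaw":0.1,"offset":[0,0,0],"rotation":[0,0,0]},{"jaw":0.0,"offset":[0,0,0],"rotation":[0,0,0]},{"jaw":0.0,"offset":[0,0,0],"rotation":[0,0,0]},{"jaw":0.0,"offset":[0,0,0],"rotation":[0,0,0]}]' 25
python3 - <<'E'
from edges import *
s=snap('scene','s12.png')[130:250,205:325]
s=cv2.resize(s,(560,560),interpolation=2)
cv2.imwrite('pics/v12.png',s[:,:,::-1][:,:800])
from arc import *
t=[1.2,1.13,1.05,.97,.89,.81,.73,.65,.57,.49,.41,.33,.27,.22,.17,.13,.1,.07]
print(np.c_[t[1:],np.round(arc(t,.084),2)])
E
```

```text
clock: 21.4
eef_pos: [0.7116, 0.047, 0.1012]
orientation: [3.141, -0.0, 1.652]
force: [4.7, 1.0, 0.7]
finger_gap: 0.0089
[[ 1.13 -0.46 -0.04  0.05]
 [ 1.05 -0.53 -0.04  0.01]
 [ 0.97 -0.53 -0.04 -0.03]
 [ 0.89 -0.52 -0.04 -0.07]
 [ 0.81 -0.52 -0.04 -0.11]
 [ 0.73 -0.5  -0.04 -0.15]
 [ 0.65 -0.49 -0.04 -0.19]
 [ 0.57 -0.47 -0.04 -0.23]
 [ 0.49 -0.45 -0.04 -0.27]
 [ 0.41 -0.43 -0.04 -0.31]
 [ 0.33 -0.4  -0.03 -0.34]
 [ 0.27 -0.29 -0.02 -0.28]
 [ 0.22 -0.22 -0.02 -0.24]
 [ 0.17 -0.21 -0.02 -0.25]
 [ 0.13 -0.16 -0.01 -0.21]
 [ 0.1  -0.11 -0.01 -0.16]
 [ 0.07 -0.11 -0.01 -0.17]]
```

View pics/v12.png

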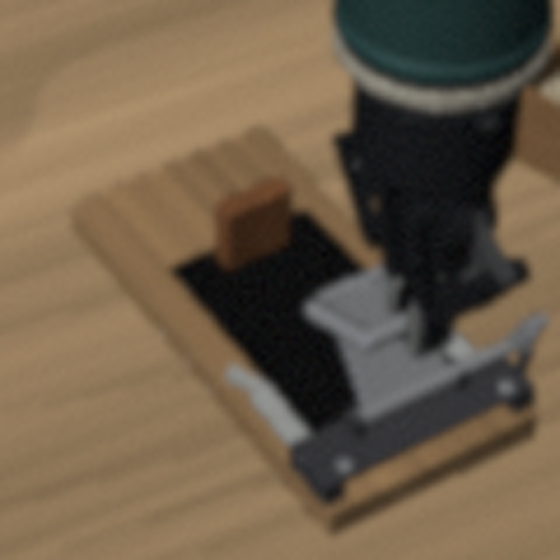

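```bash
python3 -m inch '[{"jaw":0,"offset":[-0.41,-0.04,0.05],"rotation":[0,0,0]},{"jaw":0,"offset":[-0.53,-0.04,0.01],"rotation":[0,0,0]},{"jaw":0,"offset":[-0.53,-0.04,-0.03],"rotation":[0,0,0]},{"jaw":0,"offset":[-0.52,-0.04,-0.07],"rotation":[0,0,0]},{"jaw":0,"offset":[0,0,0],"rotation":[0,0,0]}]'
```

```text
clock: 21.95
eef_pos: [0.6908, 0.0453, 0.1006]
orientation: [-3.141, 0.0, 1.652]
force: [1.1, 0.2, 5.8]
finger_gap: 0.0091
```

```bash
python3 -m inch '[{"jaw":0,"offset":[-0.52,-0.04,-0.07],"rotation":[0,0,0]},{"jaw":0,"offset":[-0.50,-0.04,-0.14],"rotation":[0,0,0]},{"jaw":0,"offset":[-0.49,-0.04,-0.19],"rotation":[0,0,0]},{"jaw":0,"offset":[-0.47,-0.04,-0.23],"rotation":[0,0,0]},{"jaw":0,"offset":[0,0,0],"rotation":[0,0,0]}]'
```

```text
clock: 22.45
eef_pos: [0.6703, 0.0437, 0.0934]
orientation: [-3.14, 0.0, 1.652]
force: [-0.4, -0.1, -0.2]
finger_gap: 0.0088
```

```bash
python3 -m inch '[{"jaw":0,"offset":[-0.45,-0.04,-0.27],"rotation":[0,0,0]},{"jaw":0,"offset":[-0.43,-0.04,-0.31],"rotation":[0,0,0]},{"jaw":0,"offset":[-0.40,-0.03,-0.34],"rotation":[0,0,0]},{"jaw":0,"offset":[0,0,0],"rotation":[0,0,0]}]'
```

```text
clock: 22.85
eef_pos: [0.6576, 0.0426, 0.0841]
orientation: [-3.14, 0.0, 1.652]
force: [-0.7, 0.6, -2.1]
finger_gap: 0.0088
```

```bash
python3 -m inch '[{"jaw":0,"offset":[-0.29,-0.02,-0.28],"rotation":[0,0,0]},{"jaw":0,"offset":[-0.22,-0.02,-0.24],"rotation":[0,0,0]},{"jaw":0,"offset":[-0.21,-0.02,-0.25],"rotation":[0,0,0]},{"jaw":0,"offset":[0,0,0],"rotation":[0,0,0]}]'
```

```text
clock: 23.25
eef_pos: [0.6508, 0.042, 0.0767]
orientation: [-3.14, 0.0, 1.652]
force: [-3.6, -0.2, -2.6]
finger_gap: 0.0089
```

```bash
python3 -m inch '[{"jaw":0,"offset":[-0.12,-0.01,-0.16],"rotation":[0,0,0]},{"jaw":0,"offset":[-0.11,-0.01,-0.16],"rotation":[0,0,0]},{"jaw":0,"offset":[0,0,0],"rotation":[0,0,0]}]'
```

```text
clock: 23.55
eef_pos: [0.6488, 0.0418, 0.0737]
orientation: [-3.141, 0.0, 1.652]
force: [-4.9, -0.8, -2.7]
finger_gap: 0.0086
```

```bash
python3 -m inch '[{"jaw":0,"offset":[-0.09,-0.01,-0.14],"rotation":[0,0,0]},{"jaw":0,"offset":[0,0,0],"rotation":[0,0,0]}]'
python3 -m inch '[{"jaw":0,"offset":[-0.06,0,-0.10],"rotation":[0,0,0]},{"jaw":0,"offset":[0,0,0],"rotation":[0,0,0]}]'
```

```text
clock: 23.75
eef_pos: [0.6486, 0.0419, 0.0732]
orientation: [3.141, 0.0, 1.652]
force: [-4.2, -0.9, 4.7]
finger_gap: 0.0091
clock: 23.95
eef_pos: [0.6486, 0.0419, 0.0731]
orientation: [3.139, 0.0, 1.652]
force: [-5.2, -1.8, 13.9]
finger_gap: 0.0089
```

```bash
python3 -m inch '[{"jaw":0,"offset":[-0.04,0,0.13],"rotation":[0,0,0]},{"jaw":0,"offset":[0,0,0],"rotation":[0,0,0]}]'
python3 - <<'E'
from edges import *
s=snap('scene','s13.png')[150:245,225:320]
s=cv2.resize(s,(560,560),interpolation=2)
cv2.imwrite('pics/v13.png',s[:,:,::-1][:,:800]); o=observe();print(o['force'],o['ft_torque'])
E
```

```text
clock: 24.15
eef_pos: [0.6485, 0.0418, 0.0733]
orientation: [3.139, -0.0, 1.652]
force: [6.3, 0.1, -3.4]
finger_gap: 0.0086
[ 4.74762384 -0.14275756 -4.20157001] [ 0.01462166 -1.05264757 -0.00536457]
```

View pics/v13.png

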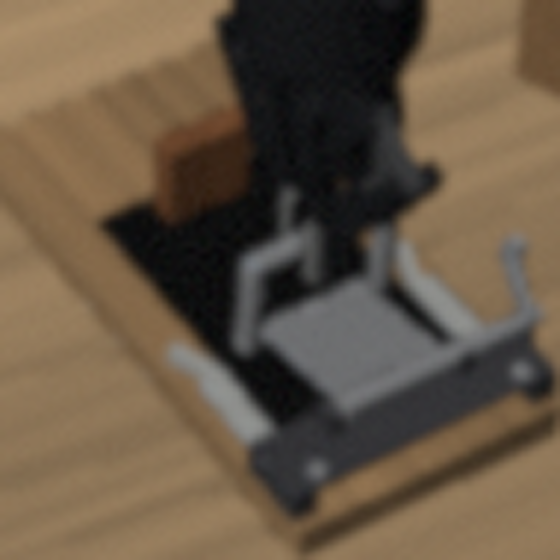

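```bash
python3 -m inch '[{"jaw":0,"offset":[0.04,0,-0.04],"rotation":[0,0,0]},{"jaw":0.05,"offset":[0,0,0],"rotation":[0,0,0]},{"jaw":0.1,"offset":[0,0,0],"rotation":[0,0,0]},{"jaw":0.12,"offset":[0,0,0],"rotation":[0,0,0]},{"jaw":0.15,"offset":[0,0,0],"rotation":[0,0,0]},{"jaw":0.2,"offset":[0,0,0],"rotation":[0,0,0]},{"jaw":0.3,"offset":[0,0,0],"rotation":[0,0,0]},{"jaw":0.5,"offset":[0,0,0],"rotation":[0,0,0]}]'
python3 -m inch '[{"jaw":0.5,"offset":[0,0,0],"rotation":[0,0,0]},{"jaw":0.5,"offset":[0,0,1],"rotation":[0,0,0]},{"jaw":0.5,"offset":[0,0,2.5],"rotation":[0,0,0]},{"jaw":0.5,"offset":[0,0,4],"rotation":[0,0,0]},{"jaw":0.5,"offset":[0,0,4],"rotation":[0,0,0]}]'
```

```text
clock: 25.0
eef_pos: [0.6475, 0.0418, 0.0724]
orientation: [-3.141, 0.0, 1.652]
force: [-0.1, 0.2, -0.3]
finger_gap: 0.0388
clock: 25.5
eef_pos: [0.6474, 0.0419, 0.1894]
orientation: [-3.141, -0.0, 1.652]
force: [0.3, 0.1, 0.9]
finger_gap: 0.0429
```

```bash
python3 -m inch '[{"jaw":0.5,"offset":[-2,-3,1],"rotation":[0,0,0]},{"jaw":0.5,"offset":[-2.5,-4,1],"rotation":[0,0,0]},{"jaw":0.5,"offset":[-2.5,-4,1],"rotation":[0,0,0]},{"jaw":0.5,"offset":[-2.5,-4,0],"rotation":[0,0,0]},{"jaw":0.5,"offset":[-2.5,-4,0],"rotation":[0,0,0]},{"jaw":0.5,"offset":[-1,-2,0],"rotation":[0,0,0]},{"jaw":0.5,"offset":[0,0,0],"rotation":[0,0,0]}]'
python3 - <<'E'
from edges import *
s=snap('scene','s14.png');t=snap('top','t14.png')
o=observe();print(o['eef_pos'],o['force'],o['clock'])
a=cv2.resize(s[150:250,215:325],(440,400),interpolation=2);b=cv2.resize(t[120:250,170:290],(369,400),interpolation=2)
cv2.imwrite('pics/v14.png',np.hstack([a,b])[:,:,::-1][:,:800]); 
for n in('slate_grip','clip_bar','carton','cake','jar'):
  for c in('scene','top'):
   print(c,n,[(np.round(q['point'],4),q['confidence']) for q in pinpoint(c,n)][:1])
E
```

```text
clock: 26.2
eef_pos: [0.5162, -0.1717, 0.2183]
orientation: [-3.141, 0.002, 1.647]
force: [0.5, 0.5, -0.6]
finger_gap: 0.0428
[ 0.51784515 -0.16816087  0.21826652] [ 0.77327336  0.49673075 -0.03176973] 26.3
scene slate_grip [(array([0.5546, 0.0343, 0.0463]), 0.6)]
top slate_grip [(array([0.5568, 0.0403, 0.0477]), 0.75)]
scene clip_bar [(array([0.6489, 0.0435, 0.0779]), 0.7)]
top clip_bar [(array([0.6505, 0.0474, 0.0816]), 0.74)]
scene carton [(array([0.5765, 0.293 , 0.0013]), 0.97)]
top carton [(array([ 0.5768,  0.2928, -0.0038]), 0.73)]
scene cake [(array([ 0.599 ,  0.0368, -0.0018]), 0.74)]
top cake [(array([ 0.7433, -0.2859, -0.003 ]), 0.77)]
scene jar [(array([ 0.6982,  0.2642, -0.0038]), 0.77)]
top jar []
```

View pics/v14.png

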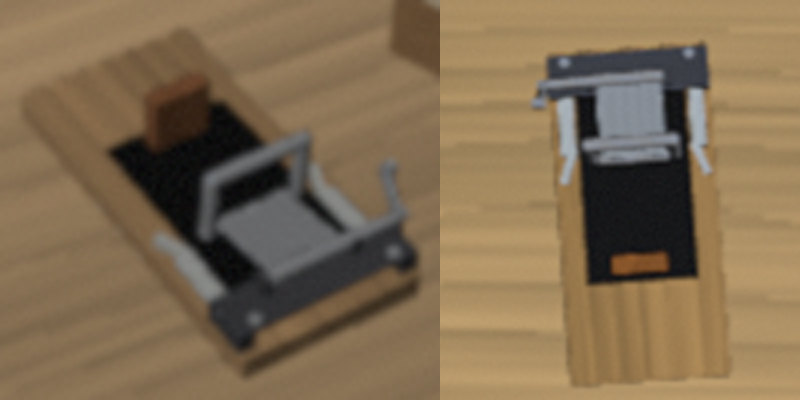

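View pics/t14.png

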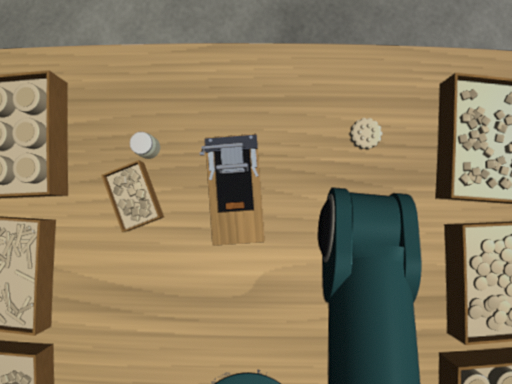

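The clip is bearing on the slate and the bystanders are where they were. One last check: compare the slate in the scene picture from before lowering with the one from after.

Run:
```python
from h import *
a=cv2.imread('pics/s10.png',0)[165:195,245:272].astype(np.float32);b=cv2.imread('pics/s14.png',0)[165:195,245:272].astype(np.float32)
print(cv2.phaseCorrelate(a,b,cv2.createHanningWindow(a.shape[::-1],cv2.CV_32F)),abs(a-b).mean())
a=cv2.imread('pics/top0.png',0).astype(np.float32);b=cv2.imread('pics/t14.png',0).astype(np.float32)
for n,(r0,r1,c0,c1) in dict(carton=(155,235,98,168),jar=(125,165,125,165),cake=(112,155,345,388)).items():
    print(n,cv2.phaseCorrelate(a[r0:r1,c0:c1].copy(),b[r0:r1,c0:c1].copy())[0])
```

```text
((0.6492485330741307, -0.23476062794448183), 1.0695983462863499) 0.7492448
carton (-0.05970616816910024, -0.0021241348856904096)
jar (0.04146001444459202, -0.042247595948193606)
cake (0.43364500547502516, 0.5011292844736879)
```

Run:
```python
from h import *
def ecc(f,g,r0,r1,c0,c1):
    a=cv2.imread('pics/'+f,0)[r0:r1,c0:c1];b=cv2.imread('pics/'+g,0)[r0:r1,c0:c1]
    w=np.eye(2,3,dtype=np.float32); cc,w=cv2.findTransformECC(a,b,w,cv2.MOTION_TRANSLATION); return cc,w[:,2],cv2.absdiff(a,b).mean(),cv2.absdiff(a,b).max()
print('slate',ecc('s10.png','s14.png',165,195,245,272))
print('slate seated vs held',ecc('s10.png','s11.png',165,195,245,272))
for n,f,g,r in (('cake','top0.png','t14.png',(112,155,345,388)),('cake s','scene0.png','s14.png',(260,312,138,192)),('jar','top0.png','t14.png',(125,165,125,165)),('carton','top0.png','t14.png',(155,235,98,168))):
    print(n,ecc(f,g,*r))
```

```text
slate (0.970114086410305, array([-0.97549254, -0.9847873 ], dtype=float32), np.float64(3.859259259259259), np.uint8(96))
slate seated vs held (0.9999086109261457, array([0.00135122, 0.02143441], dtype=float32), np.float64(3.550617283950617), np.uint8(10))
cake (0.9999164683565037, array([-0.00509283, -0.00023856], dtype=float32), np.float64(17.86154678204435), np.uint8(25))
cake s (0.9998041839453072, array([0.00922727, 0.0042231 ], dtype=float32), np.float64(0.886039886039886), np.uint8(5))
jar (0.9999516291280078, array([ 0.00349582, -0.00304815], dtype=float32), np.float64(17.42), np.uint8(25))
carton (0.9999383275745531, array([-0.00076868,  0.00101266], dtype=float32), np.float64(16.358392857142857), np.uint8(24))
```

Run:
```python
from h import *
for r in((163,200,236,263),(163,192,240,262)):
    a,b=[cv2.imread('pics/'+f,0)[r[0]:r[1],r[2]:r[3]] for f in('s10.png','s14.png')]
    w=np.eye(2,3,dtype=np.float32); cc,w=cv2.findTransformECC(a,b,w,cv2.MOTION_TRANSLATION); d=cv2.absdiff(a,b); print(cc,w[:,2],d.mean(),d.max())
```

```text
0.9998867099386434 [-0.01758466  0.00396625] 1.7507507507507507 11
0.9999064156164277 [-0.0276569   0.01388273] 1.634796238244514 11
```

The slate has shifted less than 0.03 px since it was seated, and the carton, cake and jar have not moved. I'm handing in.

```bash
python3 -c "
from bench import job_done
print(job_done())"
```

```text
the job is handed in; nothing more can be done
None
```

I finished the job and handed it in at about 26 s on the clock; the system gave no verdict.

**What I did**
- **Clip up:** I gripped the bar and raised it along its arc to about 1.13 rad. When I let go it went fully up and stayed there.
- **Slate in:** I lifted the slate by its block onto the bed and slid it between the rails and under the cover. It met a firm stop about 9 mm past the pocket mouth, with a peak push of about 11 N.
- **Seating check:** I released the slate and gave it one light push of about 5 N. It did not move.
- **Clip down:** I lowered the clip slowly by its bar until the slate took the load. The push reached about 14 N for a moment, so I eased it off to near zero before opening the fingers and moving away.

**Last checks**
- **Slate:** it moved less than 0.03 px in the scene picture from before the clip was lowered to after.
- **Clip:** the bar rests about 0.079 high, as expected for bearing on the slate.
- **Carton, cake and jar:** they are unmoved, within 0.01 px.
- **Robot:** it was clear of everything, with force readings near zero.

**Checks that disagreed**
- **Slate shift:** two earlier comparisons suggested shifts of 0.7 to 1.4 px. In the second, the lowered bar had come into the crop; the first used the same crop. Cropped to the block alone, the shift disappeared.
- **Cake position:** the scene network once placed the cake at the stand. The pictures show it where it was.
- **Friction in the slide:** at the pocket mouth I was pressing the slate down too hard, with about 14 N up and 9 N back. I lifted it slightly before going on.

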